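Tamp rock pieces level in a sprung packing cell

TASK

Take the flat tamper from its black rubber pad and tamp the six rock pieces in the metal cell down until every one sits firmly on the hidden floor plate and they all lie level. Push steadily, never with more than 25 N, touch the pieces only with the tamper, and do not lean on the cell itself. Then stand the tamper upright again on the middle of its pad, let go, and leave the cup, beaker, flask and cork as they were.

Things in the scene. Friction and masses are not known exactly. Their poses are not given: they have to be found in the camera images.
- cell: Open-topped aluminium box fixed to the bench. Origin on the bench under it; x to its back wall, y along the row of three columns, z up. Outside: x -40 to +33, y -47.5 to +47.5 mm, plus 18 mm wide, 5 mm high flanges at both y ends; flat rim 70 mm above the bench. Opening between walls: x -34 to +27, y -41.5 to +41.5 mm.
- cell_mouth (a point): Centre of the space for the tamper, at rim height: x = +1, y = 0, z = 70 mm in the cell's frame; axes as the cell's. The space is 52 mm (x) by 83 mm (y). A foot centred at x = +1 mm and turned as the cell is 5 mm clear of leaves and back wall and covers one column of two pieces.
- cell_leaves (a point): Top middle of the three upright spring leaves in the cell's front (4 mm thick, inner faces at x = -25, tops at z = 68 mm in the cell's frame). Each clamps one column of two pieces against the back wall with about 5 N, so the pieces hang by friction at unequal heights; pushing a column down takes about 3 to 6 N until it meets the floor plate.
- floor_low (a point): Lowest place the top of the floor plate can have: x = +1, y = 0, z = 9 mm in the cell's frame. The plate is level, faced with stiff rubber (gives 1 mm at 20 N), and set anew each time, its top 9 to 33 mm above the bench; it cannot be seen or measured. Find it by feel: there the push rises past 10 N. Come down at about 10 mm/s or less: a faster blow may pass 25 N.
- rock_1: Grey-brown rough rock piece, 26x26x28 mm high, 45 g, at the cell's right, front. The six stand at x = -12 and +14, y = -27, 0 and +27 mm in the cell's frame. Origin: centre of its underside, z up; its flat top is 28 mm above. Starts 3 to 37 mm above the floor plate; must end less than 2 mm above it.
- rock_2: Grey-brown rough rock piece, 26x26x28 mm high, 45 g, at the cell's right, back. The six stand at x = -12 and +14, y = -27, 0 and +27 mm in the cell's frame. Origin: centre of its underside, z up; its flat top is 28 mm above. Starts 3 to 37 mm above the floor plate; must end less than 2 mm above it.
- rock_3: Grey-brown rough rock piece, 26x26x28 mm high, 45 g, middle, front. The six stand at x = -12 and +14, y = -27, 0 and +27 mm in the cell's frame. Origin: centre of its underside, z up; its flat top is 28 mm above. Starts 3 to 37 mm above the floor plate; must end less than 2 mm above it.
- rock_4: Grey-brown rough rock piece, 26x26x28 mm high, 45 g, middle, back. The six stand at x = -12 and +14, y = -27, 0 and +27 mm in the cell's frame. Origin: centre of its underside, z up; its flat top is 28 mm above. Starts 3 to 37 mm above the floor plate; must end less than 2 mm above it.
- rock_5: Grey-brown rough rock piece, 26x26x28 mm high, 45 g, at the cell's left, front. The six stand at x = -12 and +14, y = -27, 0 and +27 mm in the cell's frame. Origin: centre of its underside, z up; its flat top is 28 mm above. Starts 3 to 37 mm above the floor plate; must end less than 2 mm above it.
- rock_6: Grey-brown rough rock piece, 26x26x28 mm high, 45 g, at the cell's left, back. The six stand at x = -12 and +14, y = -27, 0 and +27 mm in the cell's frame. Origin: centre of its underside, z up; its flat top is 28 mm above. Starts 3 to 37 mm above the floor plate; must end less than 2 mm above it.
- tamper: Hand tamper, about 150 g, standing upright: flat steel foot 42 mm (x) by 24 mm (y), 10 mm high, and an upright square wooden handle 20x20 mm (sides parallel to the foot's) from 16 to 119 mm above the foot's underside. Origin: centre of the foot's underside; z up the handle. In the cell, centred at y = +-27 mm, the foot clears the side walls by 2.5 mm and the next column by 1 mm or more.
- rest_pad: Black rubber pad, fixed flat on the bench, 90 mm (x) by 80 mm (y) by 4 mm. Origin: centre of its underside. The tamper starts on it and must end on it, upright, its foot's centre within 25 mm of the pad's centre.
- beaker: Bystander: small clear glass beaker, 51x53x60 mm. Origin: centre of its underside. To be left alone.
- grey_cup: Bystander: small grey-white plastic cup, 47 mm across, 46 mm high. Origin: centre of its underside. To be left alone.
- flask: Bystander: clear conical flask, 78 mm across, 125 mm high. Origin: centre of its underside. To be left alone.
- stopper: Bystander: brown cork stopper, 26 mm. Origin: centre of its underside. To be left alone.

How it is judged:
By the outcome, as a careful person would: the job done as asked, in the order asked, and still so for the second after the job is handed in, with the robot touching nothing.
It also fails if it takes over 61 s, if anything falls off the work surface, if the arm or the gripper's body presses on something with over 40 N, if the wrist force passes 120 N, or if a joint passes its speed limit or range.

ROBOT

A 6-joint arm with a two-finger parallel gripper is mounted at the origin on a cart in front of the work surface, level with it; the furniture and walls round the work are solid. World frame = base frame: x ahead of the robot, y to its left, z up, the work surface at z = 0. Lengths are in mm, angles in rad, forces in N, time in s.
With the tool pointing down it reaches from about 350 to 875 mm from the base axis. Payload 4.2 kg.
Tool frame: the origin (TCP) lies between the finger pads; the fingertips stand 14 mm ahead of it and the grasp point (between the pads) lies 5 mm behind it; z points along the fingers, y is the line along which they close (so a half turn about z gives the same grasp; the last joint's range is limited). The gripper opens to 85 mm and grips with 20 to 120 N. Pads are 22 mm wide; open, the fingers measure 114 mm over their backs; the gripper's body (76 mm by 85 mm) begins 54 mm behind the grasp point. The pads swing forward as they close: fully open they stand 13 mm farther back than shut.
Start: joints at [1.5, 0.385, 0.008, 0, -1.194, -0.259], TCP at [202.376, 591.306, 245.312] pointing down, gripper open.
Joint ranges: [-3.14, 3.14], [-1.21, 2.06], [-1.07, 1.41], [-3.16, 2.05], [-2.99, -0.16], [-3.1, 3.1]. Speed limits (rad/s): [2.79, 2.79, 3.14, 3.14, 3.14, 3.14].

INTERFACE

Orientations are given as a unit quaternion [x, y, z, w].
In Python, from bench import * gives the robot as it stands.
- The arm moves only by the tool carry_out, never from a script. Its argument "motion" is a list of rows, each a list of 7 numbers: the turn, a rotation vector about the tool's x, y, z in rad, then the shift along the tool's x, y, z in mm, then the opening, from -1 (shut) to 1 (fully open), so that 0 is half open. A call has 1 to 5 rows; each row is the pose to reach, as a shift and turn from the pose commanded when the call began, along the tool's axes at that moment; what a row does not reach only later rows make up. A row lasts 1/8 s, in which the tool goes at most 62.5 mm and 10.7 degrees, less where a joint would pass 70% of its speed; a pose out of reach is approached as far as the arm can. A call with a gripper value outside its range is refused whole. The fingers move at their own pace and stop on an object; the grip force is fixed at half the most. Time passes only in rows, so rows that repeat a pose let the fingers close. It gives the time, the measured TCP pose, the force, the opening and the grip force at its end, in the units of the state.
- read_state(): the state, without advancing time (a new reading comes with each control period).
- get_image(name): name is "side" or "top" or "wrist"; returns a dict with "color" (420x560x3 uint8, blue, green, red), "mtx" (3x3 intrinsics, pixels), "position" and "orientation" of the camera in the world. Camera axes: x right, y down, z forward; pixel columns grow to the right and rows downward; lengths in mm; the calibration is good to about 2 mm. A picture is of the moment at which its call begins. There is no depth.
- job_done(): hands the job in; it is judged then, once.
The state is a dict: "clock": time; "joints": joint angles; "joint_vel": joint speeds; "joint_efforts": joint torques, N m; "position": TCP position; "ee_rot": TCP orientation; "contact_force": force on the tool from outside, world axes, zero at the start; "wrist_torque": the same for the moment, N m; "gripper_width": finger opening in mm; "grasp_force": force on a finger pad.
Only numpy, scipy, OpenCV 4.12 (cv2) and the standard library are available. Lean on these libraries where they do the work, as an engineer would, in place of code of your own. Each camera call takes 0.05 s, during which the arm holds its last target. There are 200 camera calls.

## Working session

There is one attempt and no reset: what is moved stays moved. The work goes in short steps, Python scripts to look and compute and a tool call to move; the robot and the scene stay as the last step left them, time stands still between calls to the robot, and variables do not carry over. Pictures are saved under pics/ and viewed, at most 10 in all, crops included, and the job is handed in when it is done.

Besides the shell and the picture viewer there is one more tool, called after "Call:" by a JSON object that holds its "method" and its "body", one argument or row to a line. carry_out: Moves the arm, as the interface text tells. Its arguments: {"type":"object","properties":{"motion":{"type":"array"}},"required":["motion"]}

```bash
mkdir -p pics; cat > h.py <<'E'
from bench import *
import cv2,numpy as np
from scipy.spatial.transform import Rotation as R
def ray(im,u,v):
    K=im["mtx"];d=np.linalg.solve(np.array(K),[u,v,1.]);return np.array(im["position"]),R.from_quat(im["orientation"]).apply(d)
def onz(im,u,v,z):
    p,d=ray(im,u,v);return p+d*(z-p[2])/d[2]
def proj(im,P):
    c=R.from_quat(im["orientation"]).inv().apply(np.array(P)-np.array(im["position"]));q=np.array(im["mtx"])@c;return q[:2]/q[2]
def tool(P):
    s=read_state();return R.from_quat(s["ee_rot"]).inv().apply(np.array(P)-np.array(s["position"]))
E
python3 - <<'E'
from h import *
for n in("top","side"):
    im=get_image(n);cv2.imwrite(f"pics/{n}0.png",im["color"]);np.save(n+"0.npy",im,allow_pickle=True);print(n,im["position"],im["orientation"],im["mtx"])
print(read_state())
E
```

```text
top [ 342.67298277   73.71670596 1294.60828866] [ 0.71312059 -0.69701684  0.06204356 -0.04215622] [[446.49002166   0.         289.62402228]
 [  0.         446.49002166 207.41712459]
 [  0.           0.           1.        ]]
side [ 199.62055061 -511.28481136  933.17835084] [ 0.9128468  -0.25574558  0.08213222 -0.30750484] [[468.13381722   0.         276.07025699]
 [  0.         468.13381722 214.62306077]
 [  0.           0.           1.        ]]
{'clock': 0.1, 'joints': array([ 1.49955335e+00,  3.85497865e-01,  6.73752971e-03, -4.32551136e-04,
       -1.19402377e+00, -2.58588124e-01]), 'joint_vel': array([ 0.0010416 , -0.00036013,  0.00382787,  0.0006226 ,  0.00035048,
        0.00023832]), 'joint_efforts': array([-7.12138444e-04, -3.93319058e+01,  1.88930243e+01,  4.19802859e+00,
       -2.55598388e-03,  6.71177375e-06]), 'position': array([202.25587218, 590.83053553, 244.31056321]), 'ee_rot': array([ 9.86418616e-01, -1.64247635e-01, -1.07180618e-04,  1.00833665e-03]), 'contact_force': array([-0.43297112, -0.27584476,  1.01511673]), 'wrist_torque': array([ 0.02589147,  0.04486401, -0.00946856]), 'grasp_force': 0.0, 'gripper_width': 84.92816378976255}
```

View pics/top0.png

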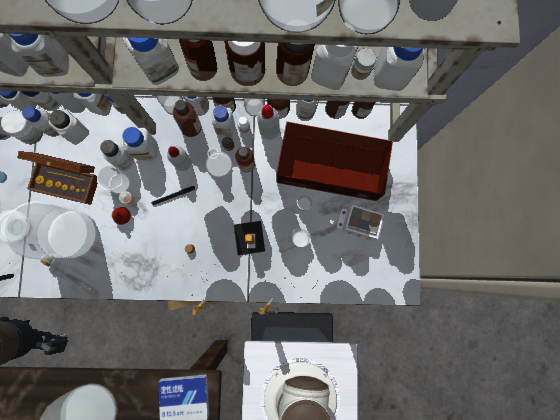

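View pics/side0.png

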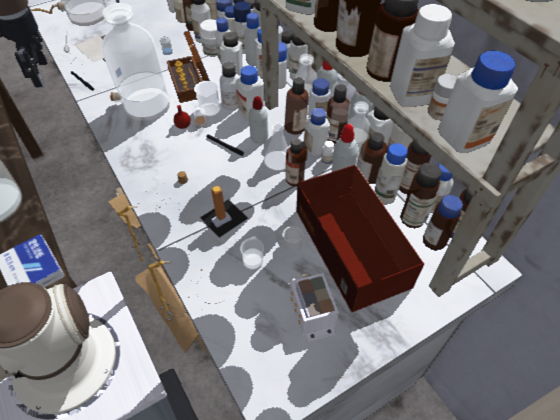

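The top view shows the pad and tamper at about (249,239), the cell at (361,221), the cup at (300,238), the beaker at (304,202) and the cork at (190,248). In the side view the tamper is at (218,205) and the cell at (315,305). I'll zoom in on both.

```bash
python3 - <<'E'
from h import *
t=np.load("top0.npy",allow_pickle=True).item();s=np.load("side0.npy",allow_pickle=True).item()
a=cv2.resize(t["color"][185:265,225:395],None,fx=4.7,fy=4.7,interpolation=cv2.INTER_CUBIC)[:376]
b=cv2.resize(s["color"][260:350,270:355],None,fx=2.4*1,fy=2.4,interpolation=cv2.INTER_CUBIC)
c=cv2.resize(s["color"][175:245,190:275],None,fx=2.4,fy=2.4,interpolation=cv2.INTER_CUBIC)
o=np.zeros((600,800,3),np.uint8);o[:a.shape[0],:a.shape[1]]=a[:,:800];o[380:380+b.shape[0],:b.shape[1]]=b[:220];o[380:380+c.shape[0],300:300+c.shape[1]]=c
cv2.imwrite("pics/crop1.png",o)
def cen(im,m,mn=20):
    n,l,st,ce=cv2.connectedComponentsWithStats(m.astype(np.uint8));return [(st[i].tolist(),ce[i].round(1).tolist()) for i in range(1,n) if st[i][4]>mn]
for n,im,box in(("top",t,(215,262,225,275)),("side",s,(175,245,190,260))):
    c=im["color"].astype(int);r0,r1,c0,c1=box;m=np.zeros(c.shape[:2],bool);m[r0:r1,c0:c1]=1
    dark=m&(c.max(2)<60);org=m&(c[...,2]-c[...,0]>60)
    for k,mm in(("pad",dark),("handle",org)):
        for st,ce in cen(im,mm): print(n,k,st,ce,onz(im,*ce,4 if k=="pad" else 123).round(1))
    ys,xs=np.where(dark|org);print(cv2.minAreaRect(np.c_[xs,ys].astype(np.float32)))
    cnt=max(cv2.findContours((dark|org).astype(np.uint8),0,2)[0],key=cv2.contourArea)
    rr=cv2.boxPoints(cv2.minAreaRect(cnt));print([onz(im,*p,4).round(0)[:2].tolist() for p in rr])
E
```

```text
top pad [234, 215, 31, 40, 741] [249.0, 236.8] [446.2 154.8   4. ]
top handle [245, 234, 8, 7, 51] [248.3, 237.1] [435.8 149.2 123. ]
((248.57203674316406, 234.2904052734375), (37.864898681640625, 27.754377365112305), 82.40535736083984)
[[502.0, 205.0], [514.0, 126.0], [406.0, 108.0], [394.0, 186.0]]
side pad [201, 200, 46, 37, 631] [224.8, 218.9] [442.6 148.9   4. ]
side handle [212, 186, 10, 9, 60] [216.2, 189.6] [432.9 148.1 123. ]
((221.8252716064453, 213.59129333496094), (44.97468566894531, 41.39593505859375), 34.114471435546875)
[[393.0, 186.0], [492.0, 204.0], [490.0, 122.0], [395.0, 107.0]]
```

View pics/crop1.png

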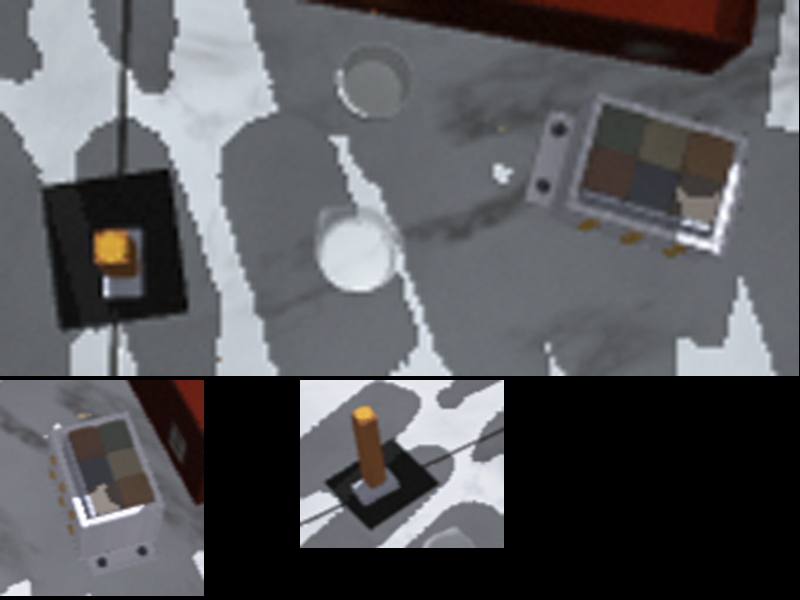

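The crop shows the pad corners at about (43,186), (168,170), (187,312) and (62,328). The cell rim corners are at (597,96), (747,135), (718,252) and (570,208), with the leaves on the near side (orange clips). The tamper foot is offset towards the pad's lower right.

```bash
python3 - <<'E'
from h import *
t=np.load("top0.npy",allow_pickle=True).item();s=np.load("side0.npy",allow_pickle=True).item()
g=lambda q,z:[onz(t,225+x/4.7,185+y/4.7,z)[:2] for x,y in q]
def rep(n,P):
    P=np.array(P);print(n,P.round(0).tolist(),"c",P.mean(0).round(1),"yaw from y-edge",np.degrees(np.arctan2(*( (P[0]-P[1])*[-1,1])[::1])).round(1), "sides",np.linalg.norm(P-np.roll(P,-1,0),axis=1).round(0))
rep("pad",g([(43,186),(168,170),(187,312),(62,328)],4))
rep("rim",g([(597,96),(747,135),(718,252),(570,208)],70))
rep("cup",g([(355,250)],46)*4); rep("beaker",g([(375,80)],60)*4)
print("side cell corners",[onz(s,270+x/2.4,260+(y-380)/2.4,70).round(0)[:2].tolist() for x,y in [(127,413),(158,508),(80,530),(52,430)]])
st=read_state();print(R.from_quat(st["ee_rot"]).as_matrix().round(3)); print(tool([434,148.5,260]))
w=get_image("wrist");print(w["position"]-st["position"], R.from_quat(w["orientation"]).as_matrix().round(2))
E
```

```text
pad [[481.0, 199.0], [492.0, 122.0], [405.0, 108.0], [394.0, 184.0]] c [443.  153.4] yaw from y-edge 8.7 sides [77. 88. 77. 88.]
rim [[535.0, -133.0], [514.0, -222.0], [444.0, -204.0], [468.0, -117.0]] c [ 490.2 -169. ] yaw from y-edge -13.3 sides [92. 72. 91. 69.]
cup [[442.0, 8.0], [442.0, 8.0], [442.0, 8.0], [442.0, 8.0]] c [442.3   8.1] yaw from y-edge -0.0 sides [0. 0. 0. 0.]
beaker [[543.0, -1.0], [543.0, -1.0], [543.0, -1.0], [543.0, -1.0]] c [542.9  -1.4] yaw from y-edge -0.0 sides [0. 0. 0. 0.]
side cell corners [[536.0, -134.0], [506.0, -222.0], [440.0, -205.0], [470.0, -114.0]]
[[ 0.946 -0.324 -0.001]
 [-0.324 -0.946 -0.002]
 [ 0.     0.002 -1.   ]]
[362.57250832 343.40275339 -14.95082092]
[ 75.00076318 -26.36433296 129.63352804] [[-0.32 -0.9  -0.29]
 [-0.95  0.31  0.1 ]
 [ 0.    0.31 -0.95]]
```

Call:
{"method": "carry_out", "body": {
  "motion": [
    [0, 0, 0, 40, 38, 0, 1],
    [0, 0, 0, 83, 78, 0, 1],
    [0, 0, 0, 126, 119, 0, 1],
    [0, 0, 0, 170, 160, 0, 1],
    [0, 0, 0, 212, 200, 0, 1]
  ]
}}

```text
clock: 0.78
position: [338.6, 331.5, 245.3]
ee_rot: [0.986, -0.164, 0.0, 0.0]
contact_force: [1.1, -0.2, -0.5]
gripper_width: 85.5
grasp_force: 0.0
```

Call:
{"method": "carry_out", "body": {
  "motion": [
    [0, 0, -0.08, 40, 38, 0, 1],
    [0, 0, -0.16, 83, 78, 0, 1],
    [0, 0, -0.25, 120, 115, 0, 1],
    [0, 0, -0.33, 150, 143, 0, 1],
    [0, 0, -0.33, 150, 143, 0, 1]
  ]
}}

```text
clock: 1.4
position: [434.3, 147.4, 245.0]
ee_rot: [1.0, -0.002, -0.0, 0.0]
contact_force: [0.0, 0.6, 0.2]
gripper_width: 85.5
grasp_force: 0.0
```

```bash
python3 - <<'E'
from h import *
w=get_image("wrist");cv2.imwrite("pics/w1.png",w["color"]);np.save("w1.npy",w,allow_pickle=True)
s=read_state();print(s["position"],R.from_quat(s["ee_rot"]).as_matrix().round(3))
E
```

```text
[433.92323039 148.53074267 245.06208242] [[ 1.    -0.003 -0.001]
 [-0.003 -1.    -0.   ]
 [-0.001  0.    -1.   ]]
```

View pics/w1.png

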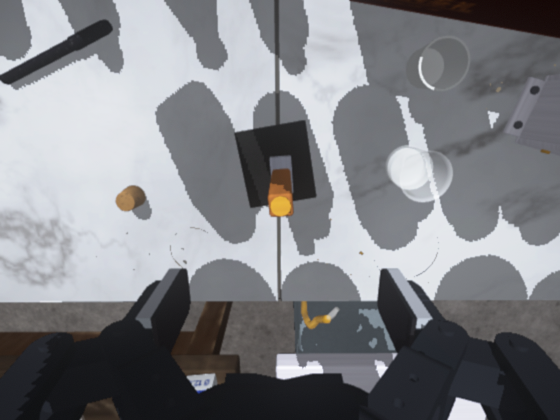

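The wrist view shows the handle top at (280,206), the foot's far edge at about (281,158) and the pad around (275,165). Next I'll measure the foot and handle angles.

```bash
python3 - <<'E'
from h import *
w=np.load("w1.npy",allow_pickle=True).item();c=w["color"].astype(int)
m=np.zeros(c.shape[:2],bool);m[115:225,230:325]=1
hsv=cv2.cvtColor(w["color"],cv2.COLOR_BGR2HSV).astype(int)
top=m&(hsv[...,1]>120)&(hsv[...,2]>215);wood=m&(hsv[...,1]>90)&(hsv[...,2]>80)&(hsv[...,0]<25)
pad=m&(c.max(2)<60)
for n,mm,z in(("top",top,123),("wood",wood,123),("pad",pad,4)):
    cnt=max(cv2.findContours(mm.astype(np.uint8),0,2)[0],key=cv2.contourArea);r=cv2.minAreaRect(cnt)
    P=np.array([onz(w,*p,z)[:2] for p in cv2.boxPoints(r)]);print(n,r,P.round(1).tolist(),P.mean(0))
cv2.imwrite("pics/c2.png",cv2.resize(w["color"][115:225,230:325],None,fx=5.4,fy=5.4,interpolation=cv2.INTER_CUBIC))
E
```

```text
top ((280.0, 206.0), (18.0, 18.0), 90.0) [[439.2, 156.8], [439.2, 142.4], [423.9, 142.4], [423.9, 157.1]] [431.54947411 149.69592303]
wood ((279.01983642578125, 192.69801330566406), (46.5677375793457, 25.174442291259766), 84.2894058227539) [[460.5, 161.8], [462.4, 142.3], [424.2, 138.5], [422.1, 158.9]] [442.3212439  150.36146866]
pad ((275.0583801269531, 161.1932373046875), (82.67675018310547, 70.69808959960938), 80.78897094726562) [[485.6, 201.6], [497.3, 125.0], [404.6, 108.1], [390.9, 190.8]] [444.60457232 156.37974415]
```

View pics/c2.png

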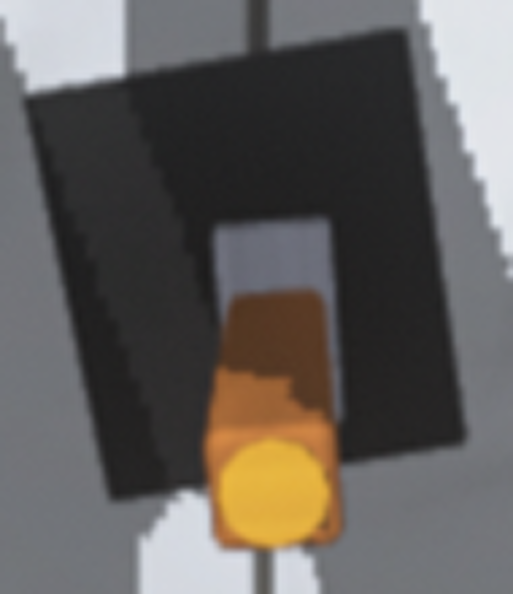

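```bash
python3 - <<'E'
from h import *
w=np.load("w1.npy",allow_pickle=True).item()
f=lambda q,z:np.array([onz(w,230+x/5.4,115+y/5.4,z)[:2] for x,y in q])
h=f([(207,430),(332,425),(342,542),(218,548)],123);print(h.round(1).tolist(),h.mean(0))
t=f([(213,224),(330,218),(342,415)],14);print(t.round(1).tolist())
p=f([(27,98),(405,29),(466,440),(112,500)],4);print(p.round(1).tolist(),p.mean(0))
a=lambda P,Q:np.degrees(np.arctan2(*(P-Q)[::-1]))
print("yaw handle",a(h[0],h[1])-90,a(h[1],h[2]),a(h[0],h[3]),"foot",a(t[0],t[1])-90,a(t[1],t[2]),"pad",a(p[0],p[1])-90,a(p[1],p[2]))
d=t[0]-t[1];m=(t[0]+t[1])/2;n=np.array([d[1],-d[0]])/np.linalg.norm(d);print("foot centre",m-21*n)
E
```

```text
[[441.2, 158.9], [441.9, 140.5], [423.5, 138.9], [422.7, 157.6]] [432.32306421 148.97696596]
[[453.5, 162.3], [454.6, 138.4], [413.0, 135.8]]
[[477.9, 200.4], [491.3, 123.1], [404.4, 108.4], [391.0, 186.1]] [441.16959155 154.500698  ]
yaw handle 2.119877905524717 4.869998502871842 4.037742336979481 foot 2.6765129271140466 3.630596715023495 pad 9.799101570996413 9.585708172790893
foot centre [433.11365803 149.36779738]
```

Call:
{"method": "carry_out", "body": {
  "motion": [
    [0, 0, -0.055, -1, -0.6, 20, 1],
    [0, 0, -0.055, -1, -0.6, 70, 1],
    [0, 0, -0.055, -1, -0.6, 115, 1],
    [0, 0, -0.055, -1, -0.6, 145, 1],
    [0, 0, -0.055, -1, -0.6, 154, 1]
  ]
}}

```text
clock: 2.08
position: [431.6, 150.4, 89.7]
ee_rot: [1.0, 0.028, -0.002, 0.001]
contact_force: [-0.4, -0.1, 1.2]
gripper_width: 85.6
grasp_force: 0.0
```

Call:
{"method": "carry_out", "body": {
  "motion": [
    [0, 0, 0, 0, 0, 0, 0.3],
    [0, 0, 0, 0, 0, 0, -0.3],
    [0, 0, 0, 0, 0, 0, -0.8],
    [0, 0, 0, 0, 0, 0, -1],
    [0, 0, 0, 0, 0, 0, -1]
  ]
}}

```text
clock: 2.7
position: [433.4, 150.4, 92.3]
ee_rot: [1.0, 0.028, 0.001, -0.0]
contact_force: [-1.3, 0.2, 6.7]
gripper_width: 19.8
grasp_force: 59.4
```

Call:
{"method": "carry_out", "body": {
  "motion": [
    [0, 0, 0, 0, 0, 0, -1],
    [0, 0, 0, 0, 0, 0, -1],
    [0, 0, 0, 0, 0, 0, -1]
  ]
}}

```text
clock: 3.08
position: [433.4, 150.4, 92.3]
ee_rot: [1.0, 0.028, 0.001, -0.0]
contact_force: [-1.2, -0.9, 6.2]
gripper_width: 18.9
grasp_force: 59.4
```

```bash
python3 - <<'E'
from h import *
s=read_state();print(s["position"],R.from_quat(s["ee_rot"]).as_matrix().round(3),s["contact_force"],s["gripper_width"],s["grasp_force"])
E
```

```text
[433.36304417 150.39441599  92.29431906] [[ 0.998  0.055  0.002]
 [ 0.055 -0.998  0.001]
 [ 0.002 -0.001 -1.   ]] [-1.20212049 -0.86964741  6.15235565] 18.936856952736743 59.384379386901855
```

Call:
{"method": "carry_out", "body": {
  "motion": [
    [0, 0, 0, 0, 0, -25, -1],
    [0, 0, 0, 0, 0, -70, -1],
    [0, 0, 0, 0, 0, -115, -1],
    [0, 0, 0, -1, 15, -140, -1],
    [0, 0, 0, -2, 50, -140, -1]
  ]
}}

```text
clock: 3.7
position: [434.4, 100.8, 233.3]
ee_rot: [1.0, 0.029, 0.002, -0.001]
contact_force: [0.3, -1.0, -2.1]
gripper_width: 19.1
grasp_force: 58.9
```

Call:
{"method": "carry_out", "body": {
  "motion": [
    [0, 0, 0.05, -2, 50, 0, -1],
    [0, 0, 0.12, -4, 100, 0, -1],
    [0, 0, 0.19, -5, 150, 0, -1],
    [0, 0, 0.26, -7, 200, 0, -1],
    [0, 0, 0.3, -8, 245, 0, -1]
  ]
}}

```text
clock: 4.32
position: [438.3, -146.5, 230.8]
ee_rot: [0.992, -0.123, -0.0, -0.0]
contact_force: [0.9, 0.5, -1.0]
gripper_width: 19.5
grasp_force: 58.9
```

Call:
{"method": "carry_out", "body": {
  "motion": [
    [0, 0, 0, 0, 20, 0, -1],
    [0, 0, 0, 0, 20, 0, -1],
    [0, 0, 0, 0, 20, 0, -1]
  ]
}}

```text
clock: 4.7
position: [434.0, -163.9, 231.0]
ee_rot: [0.993, -0.122, -0.0, -0.0]
contact_force: [0.1, -0.1, -0.9]
gripper_width: 19.1
grasp_force: 59.2
```

```bash
python3 - <<'E'
from h import *
for n in ("wrist","top","side"):
    w=get_image(n);np.save(n+"2.npy",w,allow_pickle=True)
    if n=="wrist": cv2.imwrite("pics/w2.png",w["color"])
s=read_state();print(s["position"],R.from_quat(s["ee_rot"]).as_matrix().round(3),s["contact_force"])
E
```

```text
[ 434.35134551 -163.58808635  231.28946643] [[ 0.971 -0.241  0.   ]
 [-0.241 -0.971  0.   ]
 [ 0.    -0.    -1.   ]] [ 0.78730679 -1.26074728 -1.32482752]
```

View pics/w2.png

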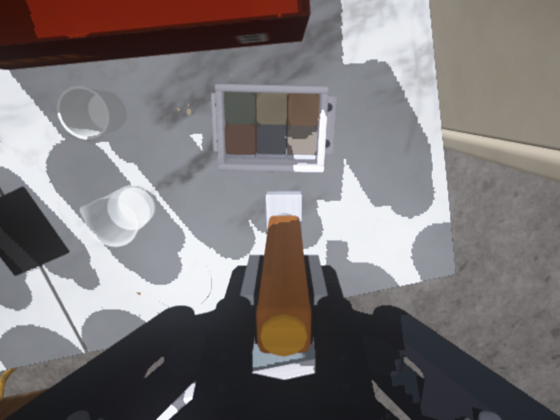

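The wrist view now shows the whole cell, with the rim running about (217,84) to (330,170). The held tamper foot is at (284,200). I'll zoom in for the corner positions.

```bash
python3 - <<'E'
from h import *
w=np.load("wrist2.npy",allow_pickle=True).item()
cv2.imwrite("pics/c3.png",cv2.resize(w["color"][77:227,205:345],None,fx=4,fy=4,interpolation=cv2.INTER_CUBIC))
E
```

```text
(no output)
```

View pics/c3.png

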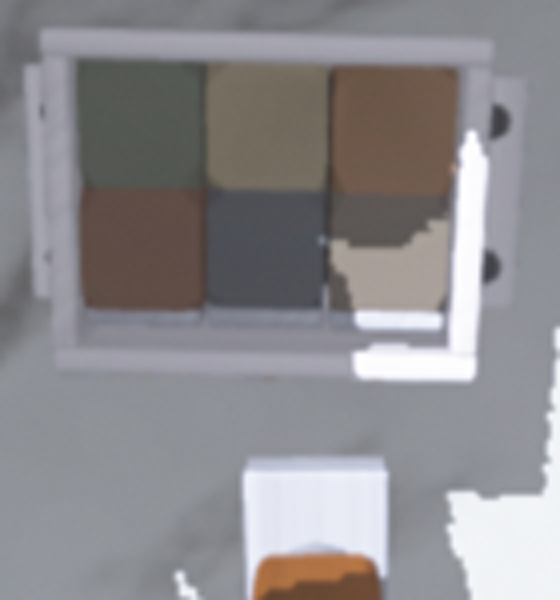

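```bash
python3 - <<'E'
from h import *
w=np.load("wrist2.npy",allow_pickle=True).item()
f=lambda q,z:np.array([onz(w,205+x/4,77+y/4,z)[:2] for x,y in q])
a=lambda P,Q:np.degrees(np.arctan2(*(P-Q)[::-1]))
r=f([(42,32),(492,42),(475,378),(57,368)],70)
print(r.round(1).tolist(),np.linalg.norm(r-np.roll(r,-1,0),axis=1),"yaw",a(r[0],r[1])-90,a(r[3],r[2])-90,a(r[0],r[3]),a(r[1],r[2]))
i=f([(72,58),(465,66),(452,352),(80,345)],70);print("inner",i.mean(0),np.linalg.norm(i-np.roll(i,-1,0),axis=1))
ey=r[0]-r[1]+r[3]-r[2];ey/=np.linalg.norm(ey);ex=np.array([ey[1],-ey[0]]);o=r.mean(0)+3.5*ex;print("origin",o,"mouth",o+ex)
o2=i.mean(0)+3.5*ex;print("from inner",o2+ex)
t=f([(244.5,470),(387.5,471.5)],153);b=f([(250,458.5),(383,459)],143)
for e in(t,b):
    d=e[0]-e[1];n=np.array([d[1],-d[0]])/np.linalg.norm(d);print("foot w",np.linalg.norm(d),"yaw",a(e[0],e[1])-90,"c",e.mean(0)-21*n)
# side/top refined rim centre (first pass)
E
```

```text
[[535.4, -131.7], [510.8, -222.0], [442.0, -203.9], [467.0, -113.3]] [93.60265077 71.12967293 94.00550477 70.83227822] yaw -15.259267795527364 -15.438894011028012 -15.03829651729093 -14.715081305320034
inner [ 489.08138721 -167.92574011] [82.20453503 60.49312562 83.16379718 60.53339124]
origin [ 492.17574457 -168.63283665] mouth [ 493.1400747  -168.89753912]
from inner [ 493.42087282 -169.11690118]
foot w 23.526453900982172 yaw -14.666624607025923 c [ 432.52362379 -164.36749816]
foot w 22.866538129539617 yaw -14.265587056812222 c [ 431.74865835 -164.41698565]
```

Call:
{"method": "carry_out", "body": {
  "motion": [
    [0, 0, 0.01, 30, -5, 0, -1],
    [0, 0, 0.01, 60, -9.7, 0, -1],
    [0, 0, 0.01, 60, -9.7, 20, -1],
    [0, 0, 0.01, 60, -9.7, 45, -1],
    [0, 0, 0.01, 60, -9.7, 50, -1]
  ]
}}

```text
clock: 5.48
position: [493.9, -168.7, 179.7]
ee_rot: [0.992, -0.127, -0.002, 0.0]
contact_force: [-0.0, -0.6, -2.5]
gripper_width: 19.2
grasp_force: 59.2
```

Call:
{"method": "carry_out", "body": {
  "motion": [
    [0, 0, 0, 0, 0, 0, -1],
    [0, 0, 0, 0, 0, 0, -1]
  ]
}}

```text
clock: 5.72
position: [495.6, -169.4, 182.5]
ee_rot: [0.992, -0.127, 0.001, 0.0]
contact_force: [-0.0, -0.4, -1.8]
gripper_width: 19.2
grasp_force: 59.2
```

```bash
python3 - <<'E'
from h import *
w=get_image("wrist");np.save("wrist3.npy",w,allow_pickle=True)
s=read_state();print(s["position"],R.from_quat(s["ee_rot"]).as_matrix().round(3),s["contact_force"])
cv2.imwrite("pics/c4.png",cv2.resize(w["color"][90:270,190:370],None,fx=3.3,fy=3.3,interpolation=cv2.INTER_CUBIC))
E
```

```text
[ 495.46786365 -169.4265537   182.48200793] [[ 0.968 -0.252  0.002]
 [-0.252 -0.968 -0.   ]
 [ 0.002 -0.    -1.   ]] [ 1.28076851  0.38215479 -0.84440812]
```

View pics/c4.png

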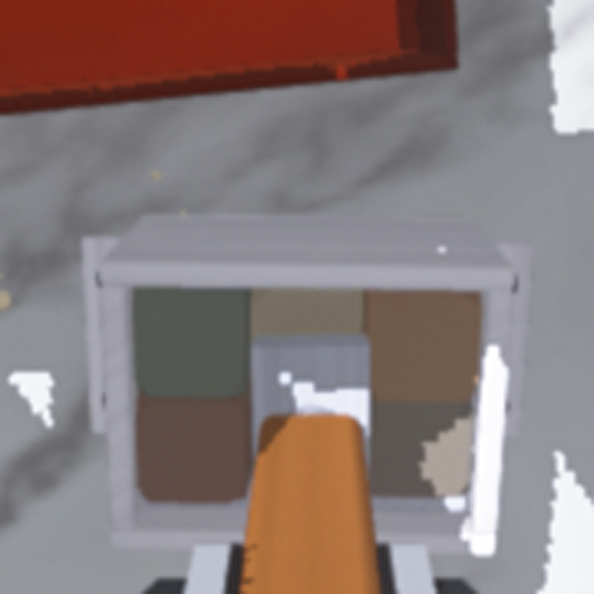

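```bash
python3 - <<'E'
from h import *
w=np.load("wrist3.npy",allow_pickle=True).item()
f=lambda q,z:np.array([onz(w,190+x/3.3,90+y/3.3,z)[:2] for x,y in q])
a=lambda P,Q:np.degrees(np.arctan2(*(P-Q)[::-1]))
r=f([(103,266),(514,266),(495,553),(114,546)],70)
ey=r[0]-r[1];ey/=np.linalg.norm(ey);ex=np.array([ey[1],-ey[0]])
print("rim",r.round(1).tolist(),np.linalg.norm(r-np.roll(r,-1,0),axis=1),a(r[0],r[1])-90,a(r[0],r[3]),a(r[1],r[2]),"mouth",r.mean(0)+4.5*ex)
i=f([(134,288),(482,290)],70);print("inner back w",np.linalg.norm(i[0]-i[1]),"mouth from it",i.mean(0)-26*ex, a(i[0],i[1])-90)
for zt in(103,104.5):
    e=f([(252.5,344),(370,344)],zt);d=e[0]-e[1];print("foot",np.linalg.norm(d),a(e[0],e[1])-90,"c",e.mean(0)-21*ex)
b=f([(252.5,335),(369,335)],94.2);print("footbottom",np.linalg.norm(b[0]-b[1]),b.mean(0)-21*ex)
E
```

```text
rim [[535.1, -132.1], [511.6, -222.5], [441.8, -203.8], [467.4, -113.0]] [93.4095446  72.21942918 94.3647351  70.34436148] -14.58103582800507 -15.737605347803994 -14.964678391944108 mouth [ 493.30133279 -168.9705443 ]
inner back w 79.62361987470737 mouth from it [ 493.00799817 -169.28143774] -14.916227535264682
foot 23.60152866796919 -14.576378754290687 c [ 494.08381538 -170.2765652 ]
foot 23.432393155187373 -14.576378754290516 c [ 494.49631085 -170.38134144]
footbottom 24.319568944113833 [ 493.57907356 -170.05103758]
```

Call:
{"method": "carry_out", "body": {
  "motion": [
    [0, 0, 0.003, -0.5, -0.5, 1.2, -1],
    [0, 0, 0.003, -1, -0.9, 2.4, -1],
    [0, 0, 0.003, -1, -0.9, 3.6, -1],
    [0, 0, 0.003, -1, -0.9, 4.8, -1],
    [0, 0, 0.003, -1, -0.9, 6, -1]
  ]
}}

```text
clock: 6.4
position: [494.1, -168.3, 175.2]
ee_rot: [0.992, -0.129, -0.0, -0.0]
contact_force: [0.2, 0.3, -1.3]
gripper_width: 19.4
grasp_force: 59.2
```

Call:
{"method": "carry_out", "body": {
  "motion": [
    [0, 0, 0, 0, 0, 1.2, -1],
    [0, 0, 0, 0, 0, 2.4, -1],
    [0, 0, 0, 0, 0, 3.6, -1],
    [0, 0, 0, 0, 0, 4.8, -1],
    [0, 0, 0, 0, 0, 6, -1]
  ]
}}

```text
clock: 7.02
position: [494.1, -168.4, 169.2]
ee_rot: [0.992, -0.129, 0.0, 0.0]
contact_force: [-0.1, 0.0, -2.4]
gripper_width: 19.3
grasp_force: 59.2
```

Call:
{"method": "carry_out", "body": {
  "motion": [
    [0, 0, 0, 0, 0, 1.2, -1],
    [0, 0, 0, 0, 0, 2.4, -1],
    [0, 0, 0, 0, 0, 3.6, -1],
    [0, 0, 0, 0, 0, 4.8, -1],
    [0, 0, 0, 0, 0, 6, -1]
  ]
}}

```text
clock: 7.65
position: [494.0, -168.4, 163.2]
ee_rot: [0.992, -0.129, -0.0, 0.0]
contact_force: [-0.3, -0.4, -2.7]
gripper_width: 19.3
grasp_force: 59.2
```

Call:
{"method": "carry_out", "body": {
  "motion": [
    [0, 0, 0, 0, 0, 1.2, -1],
    [0, 0, 0, 0, 0, 2.4, -1],
    [0, 0, 0, 0, 0, 3.6, -1],
    [0, 0, 0, 0, 0, 4.8, -1],
    [0, 0, 0, 0, 0, 6, -1]
  ]
}}

```text
clock: 8.28
position: [494.1, -168.4, 157.2]
ee_rot: [0.992, -0.129, 0.0, 0.0]
contact_force: [-0.3, 0.3, -2.1]
gripper_width: 19.2
grasp_force: 59.2
```

Call:
{"method": "carry_out", "body": {
  "motion": [
    [0, 0, 0, 0, 0, 1.2, -1],
    [0, 0, 0, 0, 0, 2.4, -1],
    [0, 0, 0, 0, 0, 3.6, -1],
    [0, 0, 0, 0, 0, 4.8, -1],
    [0, 0, 0, 0, 0, 6, -1]
  ]
}}

```text
clock: 8.9
position: [494.1, -168.4, 151.4]
ee_rot: [0.992, -0.128, 0.0, 0.0]
contact_force: [-0.2, -0.2, -0.1]
gripper_width: 19.3
grasp_force: 59.5
```

Call:
{"method": "carry_out", "body": {
  "motion": [
    [0, 0, 0, 0, 0, 1.0, -1],
    [0, 0, 0, 0, 0, 2, -1],
    [0, 0, 0, 0, 0, 3, -1],
    [0, 0, 0, 0, 0, 4, -1]
  ]
}}

```text
clock: 9.4
position: [494.1, -168.4, 147.3]
ee_rot: [0.992, -0.129, 0.0, 0.0]
contact_force: [-1.3, 0.1, 1.7]
gripper_width: 19.1
grasp_force: 59.5
```

Call:
{"method": "carry_out", "body": {
  "motion": [
    [0, 0, 0, 0, 0, 1, -1],
    [0, 0, 0, 0, 0, 2, -1],
    [0, 0, 0, 0, 0, 2, -1]
  ]
}}

```text
clock: 9.78
position: [494.1, -168.3, 145.2]
ee_rot: [0.992, -0.129, 0.0, -0.0]
contact_force: [-0.6, -0.3, 0.3]
gripper_width: 19.2
grasp_force: 59.5
```

Call:
{"method": "carry_out", "body": {
  "motion": [
    [0, 0, 0, 0, 0, 1, -1],
    [0, 0, 0, 0, 0, 2, -1],
    [0, 0, 0, 0, 0, 2, -1]
  ]
}}

```text
clock: 10.15
position: [494.2, -168.4, 143.8]
ee_rot: [0.992, -0.128, 0.0, 0.0]
contact_force: [-1.8, 0.6, 5.6]
gripper_width: 19.8
grasp_force: 60.0
```

Call:
{"method": "carry_out", "body": {
  "motion": [
    [0, 0, 0, 0, 0, 0.6, -1],
    [0, 0, 0, 0, 0, 1.2, -1],
    [0, 0, 0, 0, 0, 1.2, -1]
  ]
}}

```text
clock: 10.52
position: [494.2, -168.5, 143.5]
ee_rot: [0.992, -0.128, 0.0, 0.0]
contact_force: [-4.4, 0.9, 9.7]
gripper_width: 19.2
grasp_force: 60.9
```

Call:
{"method": "carry_out", "body": {
  "motion": [
    [0, 0, 0, 0, 0, 0.6, -1],
    [0, 0, 0, 0, 0, 1.3, -1],
    [0, 0, 0, 0, 0, 1.3, -1],
    [0, 0, 0, 0, 0, 1.3, -1]
  ]
}}

```text
clock: 11.02
position: [494.4, -168.6, 143.3]
ee_rot: [0.992, -0.128, 0.001, 0.0]
contact_force: [-4.3, 2.3, 14.9]
gripper_width: 18.9
grasp_force: 61.6
```

Call:
{"method": "carry_out", "body": {
  "motion": [
    [0, 0, 0, 0, 0, -4, -1],
    [0, 0, 0, 0, 0, -16, -1],
    [0, 0, 0, 0, 0, -33, -1],
    [0, 0, 0, 0, 0, -33, -1],
    [0, 0, 0, 0, 0, -33, -1]
  ]
}}

```text
clock: 11.65
position: [493.6, -168.2, 173.1]
ee_rot: [0.992, -0.129, -0.001, -0.0]
contact_force: [-1.2, -0.2, -2.1]
gripper_width: 19.4
grasp_force: 59.2
```

Call:
{"method": "carry_out", "body": {
  "motion": [
    [0, 0, 0.003, 0, -9, 0, -1],
    [0, 0, 0.006, 0, -20, 0, -1],
    [0, 0, 0.006, 0, -27, 0, -1],
    [0, 0, 0.006, 0, -27, 0, -1],
    [0, 0, 0.006, 0, -27, 0, -1]
  ]
}}

```text
clock: 12.28
position: [500.9, -142.1, 173.8]
ee_rot: [0.991, -0.131, -0.0, 0.0]
contact_force: [-1.2, -0.9, -1.8]
gripper_width: 19.6
grasp_force: 59.2
```

```bash
python3 - <<'E'
from h import *
w=get_image("wrist");np.save("wrist4.npy",w,allow_pickle=True)
s=read_state();print(s["position"],R.from_quat(s["ee_rot"]).as_matrix().round(3),s["contact_force"])
cv2.imwrite("pics/c5.png",cv2.resize(w["color"][90:270,190:390],None,fx=3.3,fy=3.3,interpolation=cv2.INTER_CUBIC))
E
```

```text
[ 500.89435752 -142.2885353   173.81623868] [[ 0.965 -0.261 -0.   ]
 [-0.261 -0.965 -0.   ]
 [-0.     0.    -1.   ]] [-0.70242962  0.3718377  -1.25836105]
```

View pics/c5.png

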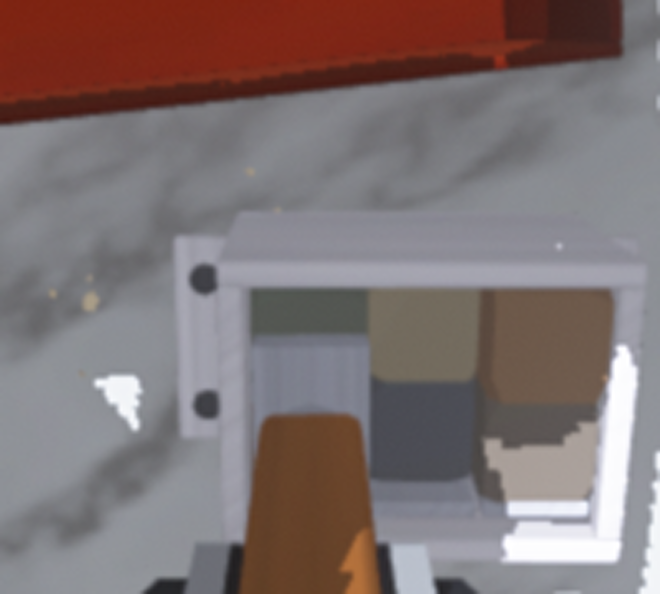

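The foot is over the left column and the middle pair has been tamped down. The far edge of the foot's top face is at about (253..369, 345), the inner back corners are near (250,289) and (613,290), and I can check the lateral fit from these.

```bash
python3 - <<'E'
from h import *
w=np.load("wrist4.npy",allow_pickle=True).item()
f=lambda q,z:np.array([onz(w,190+x/3.3,90+y/3.3,z)[:2] for x,y in q])
r=f([(217,263),(645,264)],70);i=f([(250,289),(613,290)],70)
d=r[0]-r[1];ey=d/np.linalg.norm(d);ex=np.array([ey[1],-ey[0]]);print("w",np.linalg.norm(d),np.linalg.norm(i[0]-i[1]),"yaw",np.degrees(np.arctan2(ey[1],ey[0]))-90)
ey=np.array([np.sin(np.radians(15)),np.cos(np.radians(15))]);ex=np.array([ey[1],-ey[0]])
m=r.mean(0)-32*ex; m2=i.mean(0)-26*ex;print("mouth",m,m2)
z=173.8-88.3
e=f([(252.5,346),(370,346)],z+10);b=f([(253.5,336),(369,336)],z);M=np.array([493.2,-169.1])
for q in(e,b):
    c=q.mean(0)-21*ex;print("foot",np.linalg.norm(q[0]-q[1]),c,"rel cell x,y",(c-M)@ex,(c-M)@ey,"vs m",(c-m)@ey,(c-m2)@ey)
E
```

```text
w 93.66192474467053 80.04673540529508 yaw -15.253723930841957
mouth [ 492.74247905 -168.4685698 ] [ 492.83767531 -168.80855519]
foot 23.471693921980645 [ 499.1819496  -143.00204713] rel cell x,y -0.9765276305429148 26.75692917845654 vs m 26.26542957835837 26.569191642822993
foot 24.10983183300784 [ 498.4890708  -142.83321447] rel cell x,y -1.6894942693223813 26.740678767420103 vs m 26.249179167321927 26.55294123178655
```

Call:
{"method": "carry_out", "body": {
  "motion": [
    [0, 0, 0, 0.5, -0.2, 1.2, -1],
    [0, 0, 0, 1, -0.2, 2.4, -1],
    [0, 0, 0, 1, -0.2, 3.6, -1],
    [0, 0, 0, 1, -0.2, 4.8, -1],
    [0, 0, 0, 1, -0.2, 6, -1]
  ]
}}

```text
clock: 12.95
position: [501.9, -142.3, 167.7]
ee_rot: [0.991, -0.132, -0.0, -0.0]
contact_force: [-0.2, 0.5, -1.0]
gripper_width: 19.3
grasp_force: 59.2
```

Call:
{"method": "carry_out", "body": {
  "motion": [
    [0, 0, 0, 0, 0, 1.2, -1],
    [0, 0, 0, 0, 0, 2.4, -1],
    [0, 0, 0, 0, 0, 3.6, -1],
    [0, 0, 0, 0, 0, 4.8, -1],
    [0, 0, 0, 0, 0, 6, -1]
  ]
}}

```text
clock: 13.58
position: [502.0, -142.3, 161.7]
ee_rot: [0.991, -0.132, 0.0, -0.0]
contact_force: [0.3, 0.2, -2.2]
gripper_width: 19.4
grasp_force: 59.2
```

Call:
{"method": "carry_out", "body": {
  "motion": [
    [0, 0, 0, 0, 0, 1.2, -1],
    [0, 0, 0, 0, 0, 2.4, -1],
    [0, 0, 0, 0, 0, 3.6, -1],
    [0, 0, 0, 0, 0, 4.8, -1],
    [0, 0, 0, 0, 0, 6, -1]
  ]
}}

```text
clock: 14.2
position: [502.0, -142.3, 155.8]
ee_rot: [0.991, -0.131, 0.0, 0.0]
contact_force: [-0.7, 0.3, 1.2]
gripper_width: 19.3
grasp_force: 59.5
```

Call:
{"method": "carry_out", "body": {
  "motion": [
    [0, 0, 0, 0, 0, 1.2, -1],
    [0, 0, 0, 0, 0, 2.4, -1],
    [0, 0, 0, 0, 0, 3.6, -1],
    [0, 0, 0, 0, 0, 4.8, -1],
    [0, 0, 0, 0, 0, 6, -1]
  ]
}}

```text
clock: 14.82
position: [502.0, -142.3, 149.7]
ee_rot: [0.991, -0.132, 0.0, -0.0]
contact_force: [-1.8, 0.4, 0.4]
gripper_width: 19.1
grasp_force: 59.5
```

Call:
{"method": "carry_out", "body": {
  "motion": [
    [0, 0, 0, 0, 0, 1.2, -1],
    [0, 0, 0, 0, 0, 2.4, -1],
    [0, 0, 0, 0, 0, 3.6, -1],
    [0, 0, 0, 0, 0, 4.8, -1],
    [0, 0, 0, 0, 0, 5, -1]
  ]
}}

```text
clock: 15.45
position: [502.0, -142.3, 144.8]
ee_rot: [0.991, -0.131, 0.0, 0.0]
contact_force: [-0.4, 0.4, 2.0]
gripper_width: 19.3
grasp_force: 59.5
```

Call:
{"method": "carry_out", "body": {
  "motion": [
    [0, 0, 0, 0, 0, 0.9, -1],
    [0, 0, 0, 0, 0, 1.8, -1],
    [0, 0, 0, 0, 0, 2.5, -1],
    [0, 0, 0, 0, 0, 2.5, -1]
  ]
}}

```text
clock: 15.95
position: [502.1, -142.3, 143.5]
ee_rot: [0.991, -0.131, 0.0, 0.0]
contact_force: [-2.8, 0.8, 7.1]
gripper_width: 19.0
grasp_force: 60.6
```

Call:
{"method": "carry_out", "body": {
  "motion": [
    [0, 0, 0, 0, 0, 0.6, -1],
    [0, 0, 0, 0, 0, 1.2, -1],
    [0, 0, 0, 0, 0, 1.7, -1],
    [0, 0, 0, 0, 0, 1.7, -1],
    [0, 0, 0, 0, 0, 1.7, -1]
  ]
}}

```text
clock: 16.58
position: [502.2, -142.4, 143.2]
ee_rot: [0.991, -0.131, 0.001, 0.0]
contact_force: [-4.0, 3.5, 15.0]
gripper_width: 19.5
grasp_force: 61.5
```

Call:
{"method": "carry_out", "body": {
  "motion": [
    [0, 0, 0, 0, 0, -4, -1],
    [0, 0, 0, 0, 0, -16, -1],
    [0, 0, 0, 0, 0, -34, -1],
    [0, 0, 0, 0, 0, -34, -1],
    [0, 0, 0, 0, 0, -34, -1]
  ]
}}

```text
clock: 17.2
position: [501.5, -142.2, 173.9]
ee_rot: [0.991, -0.132, -0.001, -0.0]
contact_force: [-0.3, 0.3, -2.3]
gripper_width: 19.1
grasp_force: 59.2
```

Call:
{"method": "carry_out", "body": {
  "motion": [
    [0, 0, 0, 0, 15, 0, -1],
    [0, 0, 0, 0, 32, 0, -1],
    [0, 0, 0, 0, 47, 0, -1],
    [0, 0, 0, 0, 53.8, 0, -1],
    [0, 0, 0, 0, 53.8, 0, -1]
  ]
}}

```text
clock: 17.82
position: [487.7, -194.9, 174.5]
ee_rot: [0.991, -0.132, -0.0, -0.0]
contact_force: [0.3, 0.1, -1.2]
gripper_width: 19.3
grasp_force: 59.1
```

```bash
python3 - <<'E'
from h import *
w=get_image("wrist");np.save("wrist5.npy",w,allow_pickle=True)
s=read_state();print(s["position"],R.from_quat(s["ee_rot"]).as_matrix().round(3),s["contact_force"])
ey=np.array([np.sin(np.radians(15)),np.cos(np.radians(15))]);ex=np.array([ey[1],-ey[0]]);d=s["position"][:2]-[493.2,-169.1];print("TCP rel mouth",d@ex,d@ey)
w4=np.load("wrist4.npy",allow_pickle=True).item()["color"];g=cv2.cvtColor(w["color"],6)
# foot edge profile along row through foot top face
row=90+int(375/3.3)
print(w["color"][row,255:310].astype(int).max(1));print(w4[row,255:310].astype(int).max(1))
E
```

```text
[ 487.8374305  -194.56085655  174.57644217] [[ 0.965 -0.261  0.   ]
 [-0.261 -0.965  0.   ]
 [ 0.    -0.    -1.   ]] [-0.79607061  0.22599275 -0.90948946]
TCP rel mouth 1.4099102085270048 -25.9812340165446
[120 120 120 120 120 120 120 120 119 115 115 130 150 152 150 146 144 143
 142 141 145 145 145 146 147 160 212 245 248 247 247 248 249 249 249 248
 248 247 247 247 248 248 248 246 247 247 228 169 168 179 179 178 175 173
 168]
[168 164 167 168 169 169 168 166 158 144 137 132 144 147 144 141 139 139
 137 136 139 141 140 141 141 142 141 142 141 140 142 143 144 145 145 144
 143 141 140 142 143 144 143 140 140 142 132 102 102 110 113 115 115 115
 115]
```

Call:
{"method": "carry_out", "body": {
  "motion": [
    [0, 0, 0, 0, -0.2, 1.2, -1],
    [0, 0, 0, 0, -0.2, 2.4, -1],
    [0, 0, 0, 0, -0.2, 3.6, -1],
    [0, 0, 0, 0, -0.2, 4.8, -1],
    [0, 0, 0, 0, -0.2, 6, -1]
  ]
}}

```text
clock: 18.5
position: [488.0, -194.0, 168.5]
ee_rot: [0.991, -0.131, 0.0, 0.0]
contact_force: [0.5, -0.7, -0.7]
gripper_width: 19.3
grasp_force: 59.1
```

Call:
{"method": "carry_out", "body": {
  "motion": [
    [0, 0, 0, 0, 0, 1.2, -1],
    [0, 0, 0, 0, 0, 2.4, -1],
    [0, 0, 0, 0, 0, 3.6, -1],
    [0, 0, 0, 0, 0, 4.8, -1],
    [0, 0, 0, 0, 0, 6, -1]
  ]
}}

```text
clock: 19.12
position: [488.0, -194.0, 162.5]
ee_rot: [0.991, -0.131, -0.0, 0.0]
contact_force: [0.7, 0.1, -1.0]
gripper_width: 19.6
grasp_force: 59.1
```

Call:
{"method": "carry_out", "body": {
  "motion": [
    [0, 0, 0, 0, 0, 1.2, -1],
    [0, 0, 0, 0, 0, 2.4, -1],
    [0, 0, 0, 0, 0, 3.6, -1],
    [0, 0, 0, 0, 0, 4.8, -1],
    [0, 0, 0, 0, 0, 6, -1]
  ]
}}

```text
clock: 19.75
position: [488.0, -194.1, 156.8]
ee_rot: [0.991, -0.131, 0.0, 0.0]
contact_force: [-1.5, -0.4, 1.0]
gripper_width: 19.5
grasp_force: 59.6
```

Call:
{"method": "carry_out", "body": {
  "motion": [
    [0, 0, 0, 0, 0, 1.2, -1],
    [0, 0, 0, 0, 0, 2.4, -1],
    [0, 0, 0, 0, 0, 3.6, -1],
    [0, 0, 0, 0, 0, 4.8, -1],
    [0, 0, 0, 0, 0, 6, -1]
  ]
}}

```text
clock: 20.38
position: [488.0, -194.1, 150.5]
ee_rot: [0.991, -0.132, 0.0, -0.0]
contact_force: [-0.9, -0.2, 0.4]
gripper_width: 19.5
grasp_force: 59.6
```

Call:
{"method": "carry_out", "body": {
  "motion": [
    [0, 0, 0, 0, 0, 1.2, -1],
    [0, 0, 0, 0, 0, 2.4, -1],
    [0, 0, 0, 0, 0, 3.6, -1],
    [0, 0, 0, 0, 0, 4.8, -1],
    [0, 0, 0, 0, 0, 5.6, -1]
  ]
}}

```text
clock: 21.0
position: [488.0, -194.1, 145.0]
ee_rot: [0.991, -0.131, 0.0, 0.0]
contact_force: [-0.3, 0.4, 1.8]
gripper_width: 19.2
grasp_force: 59.6
```

Call:
{"method": "carry_out", "body": {
  "motion": [
    [0, 0, 0, 0, 0, 0.9, -1],
    [0, 0, 0, 0, 0, 1.8, -1],
    [0, 0, 0, 0, 0, 2.6, -1],
    [0, 0, 0, 0, 0, 2.6, -1]
  ]
}}

```text
clock: 21.5
position: [488.2, -194.2, 143.5]
ee_rot: [0.991, -0.131, 0.0, 0.0]
contact_force: [-2.1, 0.6, 8.2]
gripper_width: 19.3
grasp_force: 60.6
```

Call:
{"method": "carry_out", "body": {
  "motion": [
    [0, 0, 0, 0, 0, 0.6, -1],
    [0, 0, 0, 0, 0, 1.2, -1],
    [0, 0, 0, 0, 0, 1.6, -1],
    [0, 0, 0, 0, 0, 1.6, -1],
    [0, 0, 0, 0, 0, 1.6, -1]
  ]
}}

```text
clock: 22.12
position: [488.3, -194.4, 143.3]
ee_rot: [0.991, -0.131, 0.001, 0.001]
contact_force: [-4.1, 1.2, 14.0]
gripper_width: 19.2
grasp_force: 61.4
```

Call:
{"method": "carry_out", "body": {
  "motion": [
    [0, 0, 0, 0, 0, -4, -1],
    [0, 0, 0, 0, 0, -16, -1],
    [0, 0, 0, 0, 0, -45, -1],
    [0, 0, 0, -20, -15, -80, -1],
    [0, 0, 0, -60, -30, -90, -1]
  ]
}}

```text
clock: 22.75
position: [439.5, -149.3, 232.9]
ee_rot: [0.991, -0.132, 0.002, -0.0]
contact_force: [0.5, 1.5, -1.5]
gripper_width: 19.4
grasp_force: 59.3
```

Call:
{"method": "carry_out", "body": {
  "motion": [
    [0, 0, 0, 0, 0, 0, -1],
    [0, 0, 0, 0, 0, 0, -1]
  ]
}}

```text
clock: 23.0
position: [438.1, -149.4, 231.0]
ee_rot: [0.991, -0.131, 0.0, -0.0]
contact_force: [-0.3, -0.0, -2.0]
gripper_width: 19.2
grasp_force: 59.2
```

```bash
python3 - <<'E'
from h import *
w=get_image("wrist");np.save("wrist6.npy",w,allow_pickle=True)
s=read_state();p=s["position"];M=R.from_quat(s["ee_rot"]).as_matrix();print(p,M.round(3),s["contact_force"])
y=np.radians(3);X=np.array([np.cos(y),np.sin(y)]);Y=np.array([np.sin(y),-np.cos(y)])
tgt=np.array([441.7,154.2])+1.7*X-1.3*Y;print("TCP target",tgt,"in tool now",tool([*tgt,p[2]]))
E
```

```text
[ 438.26117255 -149.57879621  230.67596308] [[ 0.965 -0.261 -0.   ]
 [-0.261 -0.965 -0.   ]
 [-0.     0.    -1.   ]] [ 0.58072249 -0.71355432 -1.9581919 ]
TCP target [443.32963347 155.58718952] in tool now [-7.47059603e+01 -2.95923955e+02 -1.85700292e-02]
```

Call:
{"method": "carry_out", "body": {
  "motion": [
    [0, 0, 0, -9, -37, 0, -1],
    [0, 0, 0, -22, -89, 0, -1],
    [0, 0, 0, -35, -141, 0, -1],
    [0, 0, 0, -48, -193, 0, -1],
    [0, 0, 0, -61, -243, 0, -1]
  ]
}}

```text
clock: 23.68
position: [442.9, 102.8, 230.3]
ee_rot: [0.991, -0.132, -0.0, 0.0]
contact_force: [0.9, 0.5, -2.0]
gripper_width: 19.2
grasp_force: 59.5
```

Call:
{"method": "carry_out", "body": {
  "motion": [
    [0, 0, -0.1, -8, -33, 0, -1],
    [0, 0, -0.2, -13.7, -52.9, 0, -1],
    [0, 0, -0.316, -13.7, -52.9, 0, -1],
    [0, 0, -0.316, -13.7, -52.9, 0, -1],
    [0, 0, -0.316, -13.7, -52.9, 0, -1]
  ]
}}

```text
clock: 24.3
position: [443.2, 155.4, 230.3]
ee_rot: [1.0, 0.025, -0.0, 0.0]
contact_force: [-0.3, -0.2, -2.9]
gripper_width: 19.3
grasp_force: 59.6
```

Call:
{"method": "carry_out", "body": {
  "motion": [
    [0, 0, 0, 0, 0, 20, -1],
    [0, 0, 0, 0, 0, 55, -1],
    [0, 0, 0, 0, 0, 90, -1],
    [0, 0, 0, 0, 0, 115, -1],
    [0, 0, 0, 0, 0, 125, -1]
  ]
}}

```text
clock: 24.92
position: [442.6, 154.9, 104.5]
ee_rot: [1.0, 0.025, -0.001, 0.001]
contact_force: [0.2, -1.0, -0.9]
gripper_width: 19.2
grasp_force: 59.5
```

Call:
{"method": "carry_out", "body": {
  "motion": [
    [0, 0, 0, 0, 0, 2, -1],
    [0, 0, 0, 0, 0, 4, -1],
    [0, 0, 0, 0, 0, 6, -1],
    [0, 0, 0, 0, 0, 8, -1],
    [0, 0, 0, 0, 0, 10, -1]
  ]
}}

```text
clock: 25.55
position: [443.0, 155.8, 95.9]
ee_rot: [1.0, 0.026, 0.0, -0.0]
contact_force: [0.3, -0.7, -1.3]
gripper_width: 19.3
grasp_force: 59.5
```

Call:
{"method": "carry_out", "body": {
  "motion": [
    [0, 0, 0, 0, 0, 1, -1],
    [0, 0, 0, 0, 0, 2, -1],
    [0, 0, 0, 0, 0, 3, -1],
    [0, 0, 0, 0, 0, 3.5, -1],
    [0, 0, 0, 0, 0, 3.5, -1]
  ]
}}

```text
clock: 26.18
position: [442.9, 155.7, 92.4]
ee_rot: [1.0, 0.026, 0.0, 0.0]
contact_force: [0.2, -1.3, -1.7]
gripper_width: 19.5
grasp_force: 59.7
```

Call:
{"method": "carry_out", "body": {
  "motion": [
    [0, 0, 0, 0, 0, 0.5, -1],
    [0, 0, 0, 0, 0, 1, -1],
    [0, 0, 0, 0, 0, 1, -1]
  ]
}}

```text
clock: 26.55
position: [443.0, 155.7, 92.3]
ee_rot: [1.0, 0.026, 0.0, 0.0]
contact_force: [-3.2, -0.4, 7.2]
gripper_width: 19.2
grasp_force: 60.8
```

Call:
{"method": "carry_out", "body": {
  "motion": [
    [0, 0, 0, 0, 0, -0.8, -1],
    [0, 0, 0, 0, 0, -0.8, -0.5],
    [0, 0, 0, 0, 0, -0.8, 0],
    [0, 0, 0, 0, 0, -0.8, 0.6],
    [0, 0, 0, 0, 0, -0.8, 1]
  ]
}}

```text
clock: 27.18
position: [443.0, 155.7, 92.1]
ee_rot: [1.0, 0.026, 0.0, -0.0]
contact_force: [0.5, 0.2, 0.5]
gripper_width: 74.6
grasp_force: 0.0
```

Call:
{"method": "carry_out", "body": {
  "motion": [
    [0, 0, 0, 0, 0, 0, 1],
    [0, 0, 0, 0, 0, 0, 1],
    [0, 0, 0, 0, 0, 0, 1]
  ]
}}

```text
clock: 27.55
position: [442.9, 155.7, 92.1]
ee_rot: [1.0, 0.026, -0.0, 0.0]
contact_force: [-0.7, 0.5, 0.4]
gripper_width: 85.4
grasp_force: 0.0
```

Call:
{"method": "carry_out", "body": {
  "motion": [
    [0, 0, 0, 0, 0, -10, 1],
    [0, 0, 0, 0, 0, -40, 1],
    [0, 0, 0, 0, 0, -80, 1],
    [0, 0, 0, 0, 0, -120, 1],
    [0, 0, 0, 0, 0, -150, 1]
  ]
}}

```text
clock: 28.18
position: [443.2, 155.8, 244.9]
ee_rot: [1.0, 0.026, 0.001, -0.001]
contact_force: [0.1, -0.0, 0.3]
gripper_width: 85.1
grasp_force: 0.0
```

Call:
{"method": "carry_out", "body": {
  "motion": [
    [0, 0, 0, -20, 0, 0, 1],
    [0, 0, 0, -20, 0, 0, 1],
    [0, 0, 0, -20, 0, 0, 1]
  ]
}}

```text
clock: 28.55
position: [423.2, 154.7, 242.4]
ee_rot: [1.0, 0.026, 0.0, -0.0]
contact_force: [0.6, 0.4, -0.2]
gripper_width: 85.3
grasp_force: 0.0
```

```bash
python3 - <<'E'
from h import *
w=get_image("wrist");s=get_image("side");t=get_image("top");w6=np.load("wrist6.npy",allow_pickle=True).item()
r=lambda a,k:cv2.resize(a,None,fx=k,fy=k,interpolation=cv2.INTER_CUBIC)
o=np.zeros((600,800,3),np.uint8)
a=r(w["color"][:300],0.9)[:,:400];a=r(w["color"][60:260,180:380],1.9);o[:a.shape[0],:a.shape[1]]=a
b=r(w6["color"][60:200,170:380],1.9);o[:b.shape[0],400:400+b.shape[1]]=b[:,:400]
c=r(s["color"][170:350,180:350],1.2);o[384:600,:c.shape[1]]=c[:216]
d=r(s["color"][262:345,280:350],3.6);o[300:300+d.shape[0],400:400+d.shape[1]]=d[:300]
np.save("wrist7.npy",w,allow_pickle=True);cv2.imwrite("pics/fin.png",o)
print(read_state()["position"],read_state()["gripper_width"])
E
```

```text
[423.2436963  154.66065349 241.83382494] 85.34851321922262
```

View pics/fin.png

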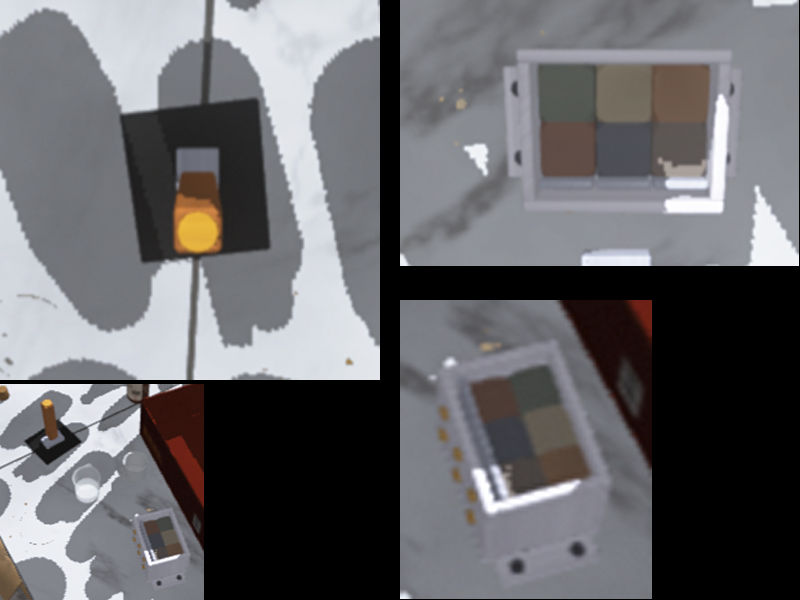

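The upper-left panel shows the tamper upright near the middle of its pad, with the foot at about (198,180). The right panels show all six pieces level at the same depth, and the cup and beaker haven't moved. I'm handing in.

```bash
python3 -c "
from bench import *
print(job_done())"
```

```text
the job is handed in; nothing more can be done
None
```

I tamped all six rock pieces down onto the floor plate and they lie level; the highest push I read was about 17 N. The tamper stands upright near the middle of its pad, the bystanders were left alone, and I handed the job in at about 29 s; no verdict came back.

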